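# Knock a jammed shelf crossbar loose with a mallet

## Robot

A 6-joint arm with a two-finger parallel gripper is mounted at the origin on the work surface. World frame = base frame: x ahead of the robot, y to its left, z up, the work surface at z = 0. Lengths are in mm, angles in rad, forces in N, time in s.
With the tool pointing down it reaches from about 375 to 900 mm from the base axis. Payload 3.1 kg.
Tool frame: the origin (TCP) lies at the very end of the fingers, on their centre line; the grasp point (between the pads) lies 19 mm behind it; z points along the fingers, y is the direction in which the jaws open and shut (so a half turn about z gives the same grasp; the last joint's range is limited). The gripper opens to 85 mm and grips with 20 to 120 N. Pads are 22 mm wide; open, the fingers measure 114 mm over their backs; the gripper's body (76 mm by 85 mm) begins 54 mm behind the grasp point. The pads swing forward as they close: fully open they stand 13 mm farther back than shut.
Start: joints at [-1.294, 0.527, 1.433, -0, 1.181, -0.178], TCP at [275.131, -561.159, 231.31] pointing down, gripper open.
Joint ranges: [-3.08, 3.08], [-0.75, 2.2], [0.22, 2.44], [-1.43, 4.57], [0, 2.65], [-2.85, 2.85]. Speed limits (rad/s): [2.79, 2.79, 3.14, 3.14, 3.14, 3.14].

## Interface

Orientations are given as a unit quaternion [x, y, z, w].
In Python, from workcell import r, ungrasp, close_gripper, get_obs, optics, sign_off gives the robot as it stands. Calls block until the motion is done:
- r.reach(position, orientation): joint-space move of the TCP to a pose.
- r.move_linear(position, rate=150, rotation=None, f_stop=None): straight line of the TCP; rotation=None keeps the orientation; rate is the mean speed in mm/s. With f_stop (N) it stops when the force on the tool has changed by that much, and returns True; else False.
- r.move_joints(angles): joint-space move.
- ungrasp() and close_gripper(squeeze=None): open the fingers fully, or close them until they stop; squeeze is the grip in N (None keeps the last).
- r.dwell(seconds).
- r.ik(position, orientation): joint angles nearest the present ones, or None.
- get_obs(): the state.
- optics.read_camera(name): name is "scene" or "top" or "wrist"; returns the picture (420x560x3 uint8, red, green, blue); there is no depth.
- optics.camera_params(name): a dict with "fx", "fy", "cx", "cy" (pixels), "R" (3x3) and "t" (3): a world point X has camera coordinates R X + t. Camera axes: x right, y down, z forward; pixel columns grow to the right and rows downward; lengths in mm; the calibration is good to about 2 mm. A picture is of the moment at which its call begins: read the wrist's pose just before it. camera_params takes no time and is no camera call; for the wrist camera it gives the pose at the moment of the call.
A pose or a line that the arm cannot do raises r.PlanningError and nothing moves.
- sign_off(): hands the job in, once; it reports no verdict.
The state is a dict: "clock": time; "joint_positions": joint angles; "dq": joint speeds; "joint_efforts": joint torques, N m; "position": TCP position; "orientation": TCP orientation; "wrist_force": force on the tool from outside, world axes, zero at the start; "moment": the same for the moment, N m; "finger_gap": opening from 0.0 (shut) to 1.0 (fully open).
Only numpy, scipy, OpenCV 4.12 (cv2) and the standard library are available. Lean on these libraries where they do the work, as an engineer would, in place of code of your own. Each camera call takes 0.05 s, during which the arm holds its last target. There are 200 camera calls.

## Task

The crossbar of this dismantled shelf frame is stuck in its keyhole slots. Take the mallet by its handle and, with light taps on alternate ends of the crossbar's near face, walk both ends away from the robot along the uprights until each comes up against the end of its slot; never force it, touch it only with the mallet, and leave the other things on the bench alone. Then stand the mallet upright, back on its cork pad.

Things in the scene. Friction and masses are not known exactly. Their poses are not given: they have to be found in the camera images.
- frame: Fixed shelf frame lying on the bench: two parallel aluminium uprights (310 long, 40 wide, 20 high, centre lines 220 apart). Origin on the bench midway between them; x along the uprights, roughly away from the robot: the way the crossbar must be driven; y left, z up. Uprights span x -140 to +170. A tape roll and a small tin stand inside, beyond the crossbar.
- crossbar: Grey steel channel, 270 long, 41 deep, 40 high, lying across the tops of both uprights (20 to 60 above the bench). Origin on the bench below left_end; axes as the frame's, a little askew. When one end is about 6 ahead of the other it jams; pushing on there, or at its middle, takes some 20 N. Over 18 N from the mallet bends the rivets: failure; so tap slowly (15 mm/s).
- left_end (a point): Where to tap the left end: near face of a springy steel plate (54 wide, 40 high, gives 0.25 mm per N) on the crossbar's robot side over the left upright's centre line, 40 above the bench. This end, held by a rivet in a slot, creeps on under about 10 N here and stays where left, the other end as pivot. It has 8 to 13 to go to the end of its slot, a sharp rise over 10 N; finish within 1.5 of it.
- right_end (a point): The same point on the right end of the crossbar, 220 from left_end; it behaves alike. With both ends at the end of their slots the bar is square to the uprights.
- mallet_handle (a point): Centre of a stubby mallet's wooden handle (24 x 24, 60 long), 76 above the mallet's underside; the mallet stands on its head on the pad, z up along the handle. Head: black rubber, 46 high, 40 wide, 90 long along x, with rounded striking faces 45 either side of the handle's axis. Whole mallet 106 high, about 0.35 kg.
- pad: Fixed cork pad, 150 x 120, 8 thick, left or right of the frame, on which the mallet stands. Origin at the centre of its underside. A loose cardboard carton (110 x 100 x 75) stands on the other side.
Things that resemble listed ones, but are neither listed nor needed, are in the scene too. There is more than one size of the part that bears mallet_handle; the job needs the largest.

How it is judged (in metres and radians):
On the way, in this order (a step that is already met when the one before it is completed fails the run):
1. the mallet is picked up off its pad in the gripper (z of mallet_handle in the frame of pad above 0.1 m and contact force between the fingers and mallet above 2 N), for 0.1 s.
2. both ends of the crossbar are driven to the end of their slots (x of each of left_end, right_end in the frame of frame above 0.0125 m), for 0.1 s.
At the end, for the whole second after the job is handed in: Both ends of the crossbar are within 1.5 mm of the end of their slots, and the mallet stands upright (within 0.08 rad) on its head on the cork pad, its handle within 45 mm of the pad's centre, released (all of step 2 and horizontal distance between mallet_handle and pad below 0.045 m and angle between mallet_handle's own z axis and vertical below 0.08 rad and z of mallet_handle in the frame of pad between 0.081 and 0.087 m); the robot touches nothing.
It fails at once if the crossbar is struck or pushed with more than 18 N (contact force between mallet and crossbar above 18 N).
It fails at once if the robot itself touches the crossbar (contact force between any of the fingers, the arm and crossbar above 1 N).
It fails at once if another thing on the bench is displaced by more than 15 mm (distance of any of carton, tape, wrench, rivet_tin, paper_roll, cup, offcut from where it was at the start of the episode above 0.015 m).
It also fails if it takes over 61 s, if anything falls off the work surface, if the arm or the gripper's body presses on something with over 40 N, if the wrist force passes 120 N, or if a joint passes its speed limit or range.

## Working session

There is one attempt and no reset: what is moved stays moved. The work goes in short steps, each a Python script; the robot and the scene stay as the last script left them, time stands still between calls to the robot, and variables do not carry over. Pictures are saved under pics/ and viewed, about 8 in all and at most 12, crops included, and the job is handed in when it is done.

```bash
mkdir -p pics; ls
python3 - <<'E'
from workcell import r,get_obs,optics
import cv2
for n in("scene","top"):
    im=optics.read_camera(n); cv2.imwrite(f"pics/{n}0.png",cv2.resize(im[:,:,::-1],(784,588),interpolation=cv2.INTER_CUBIC))
    print(n,optics.camera_params(n))
o=get_obs();print(o)
E
```

```text
pics
scene {'fx': 413.14677347711876, 'fy': 413.14677347711876, 'cx': 275.87168346585497, 'cy': 206.8605062194096, 'R': array([[-0.19654171,  0.98042746, -0.01154817],
       [ 0.49395269,  0.08883252, -0.86493903],
       [-0.84698412, -0.17570084, -0.50174408]]), 't': array([  69.65616117, -149.49025476, 1640.8347317 ])}
top {'fx': 519.153303574619, 'fy': 519.153303574619, 'cx': 284.5861373619094, 'cy': 219.17259437028764, 'R': array([[-0.0126863 , -0.99974649, -0.01860154],
       [-0.99499094,  0.01446635, -0.09891284],
       [ 0.09915686,  0.01725353, -0.99492222]]), 't': array([  52.49480579,  479.71986904, 1470.81174808])}
{'clock': 0.1, 'joint_positions': array([-1.29350453e+00,  5.28398480e-01,  1.43375686e+00, -2.47296533e-05,
        1.18142614e+00, -1.78513816e-01]), 'dq': array([ 0.00012133,  0.00068674, -0.00240535,  0.00034133,  0.00028103,
        0.00114997]), 'joint_efforts': array([-4.45777114e-04, -4.43304777e+01, -1.78585607e+01, -3.27551570e-04,
        3.85276624e-03, -1.11195132e-05]), 'position': array([ 274.94974528, -560.55698925,  230.42146013]), 'orientation': array([ 9.74140821e-01,  2.25939531e-01, -6.05138924e-05, -9.92638298e-04]), 'wrist_force': array([ 0.5716742 , -1.00713487,  0.73259158]), 'moment': array([-0.03061168, -0.040563  , -0.00759948]), 'finger_gap': 1.0045880771099784}
```

View pics/top0.png

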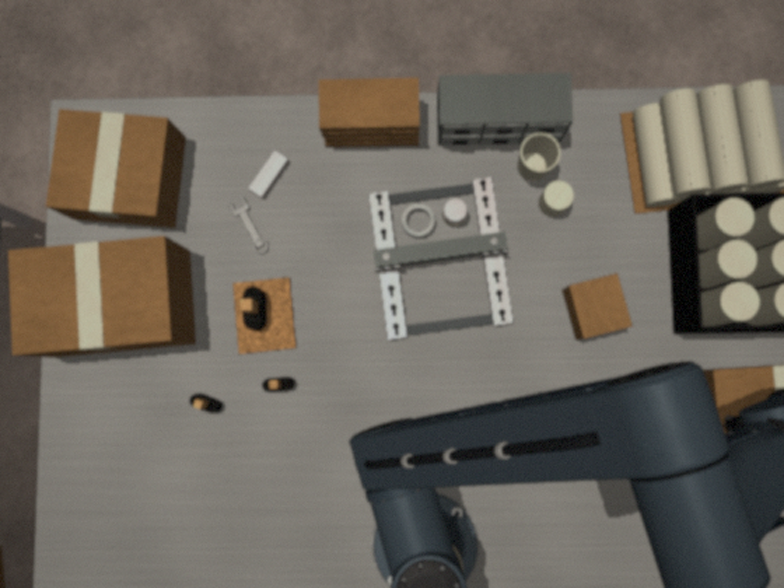

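View pics/scene0.png

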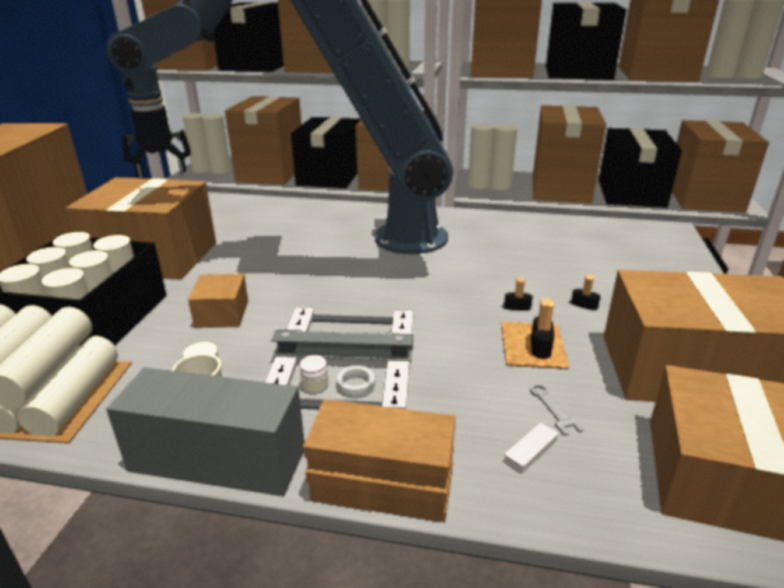

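The top picture shows the pad at (265,315) with a mallet standing on it, handle top at (248,306). Two smaller mallets stand at (205,403) and (278,384). The one on the cork pad is clearly the largest and fits. The frame is centred near (440,260) and the crossbar runs from (376,260) to (506,243). I'll confirm in enlarged crops.

```bash
cat > h.py <<'E'
import numpy as np, cv2
from workcell import r,get_obs,optics,ungrasp,close_gripper,sign_off
from scipy.spatial.transform import Rotation as Ro
def ray(P,uv,z):
    R,t=P["R"],P["t"]; d=R.T@np.array([(uv[0]-P["cx"])/P["fx"],(uv[1]-P["cy"])/P["fy"],1]); c=-R.T@t
    return c+d*(z-c[2])/d[2]
def proj(P,X):
    p=P["R"]@np.asarray(X,float)+P["t"]; return np.array([P["fx"]*p[0]/p[2]+P["cx"],P["fy"]*p[1]/p[2]+P["cy"]])
def down(a):  # tool z down, tool y (jaw axis) at world angle a
    y=np.array([np.cos(a),np.sin(a),0]);z=np.array([0,0,-1.]);return Ro.from_matrix(np.c_[np.cross(y,z),y,z]).as_quat()
E
python3 - <<'E'
from h import *
P=optics.camera_params("top")
for n,u,v,z in[("handle top",247,306,114),("head centre top",255,309,54),("padTL",234,282,8),("padTR",290,278,8),("padBR",296,348,8),("padBL",238,353,8),("LU far",379,193,20),("LU near",397,338,20),("RU far",485,180,20),("RU near",503,325,20),("barL",386,258,60),("barR",494,241,60),("small1",202,406,70),("small2",274,384,70)]:
    print(n,ray(P,(u/1.4,v/1.4),z).round(0))
W=optics.camera_params("wrist"); o=get_obs()
c=-W["R"].T@W["t"]; T=Ro.from_quat(o["orientation"]).as_matrix()
print("cam in tool",T.T@(c-o["position"]),T.T@W["R"].T, W["fx"],W["cx"],W["cy"])
im=optics.read_camera("top")[:,:,::-1]
a=cv2.resize(im[190:300,130:220],None,fx=5,fy=5,interpolation=cv2.INTER_CUBIC)
cv2.imwrite("pics/c1.png",a)
E
```

```text
handle top [477. 338. 114.]
head centre top [477. 336.  54.]
padTL [539. 390.   8.]
padTR [546. 272.   8.]
padBR [399. 260.   8.]
padBL [391. 380.   8.]
LU far [721.  84.  20.]
LU near [417.  50.  20.]
RU far [ 745. -139.   20.]
RU near [ 440. -168.   20.]
barL [576.  69.  60.]
barR [ 608. -150.   60.]
small1 [284. 436.  70.]
small2 [326. 293.  70.]
cam in tool [  66.66735763   -0.14605197 -142.69099879] [[-2.97298385e-04 -9.65539096e-01 -2.60257882e-01]
 [ 9.99999862e-01 -1.74513471e-04 -4.94889006e-04]
 [ 4.32416177e-04 -2.60257993e-01  9.65539015e-01]] 299.4105757792757 281.4312041566287 203.34236245196774
```

View pics/c1.png

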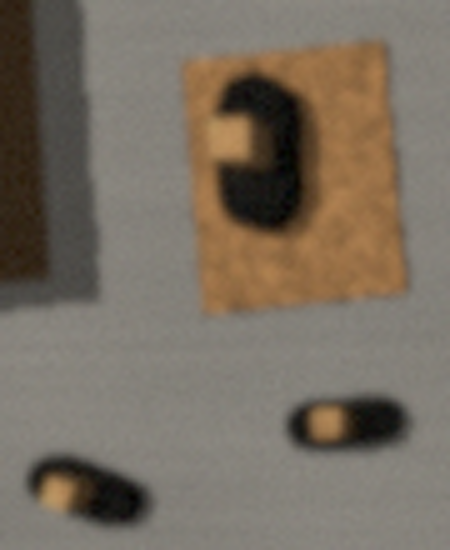

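The crop confirms it: the mallet on the cork pad, head at crop (260,150), is about twice the size of the two loose ones at crop (350,422) and (90,490). Next I take closer wrist views of the frame and the mallet.

Run:
```python
from h import *
import pickle
q=down(np.pi/2+0.1)
for n,p in(("fr",[555,-42,270]),("ma",[470,332,240])):
    r.reach(p,q); r.dwell(0.2); P=optics.camera_params("wrist"); im=optics.read_camera("wrist")[:,:,::-1]
    pickle.dump(P,open(n+".pkl","wb")); cv2.imwrite(f"pics/{n}_raw.png",im)
    cv2.imwrite(f"pics/{n}.png",cv2.resize(im,(784,588),interpolation=cv2.INTER_CUBIC))
o=get_obs();print(o["clock"],o["joint_positions"])
```

```text
4.2 [ 4.19076366e-01  4.50382742e-01  1.54969580e+00 -7.79709467e-05
  1.14130186e+00 -1.24995383e+00]
```

View pics/fr.png

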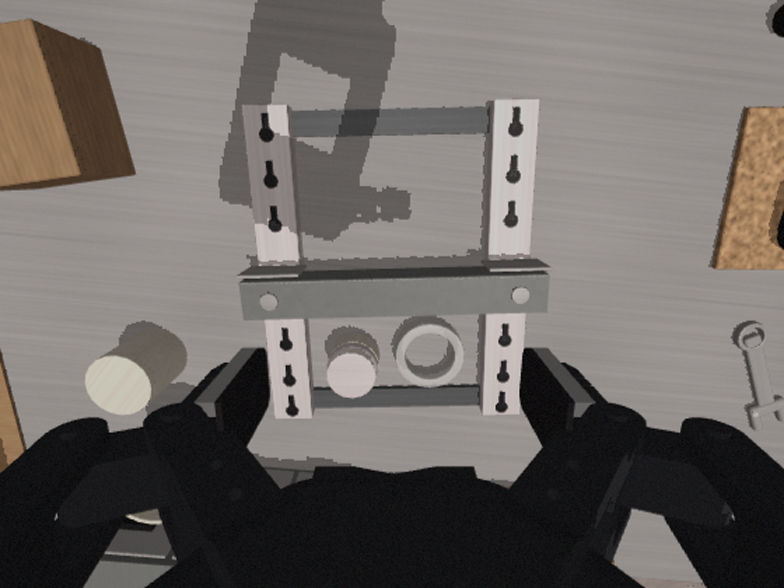

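View pics/ma.png

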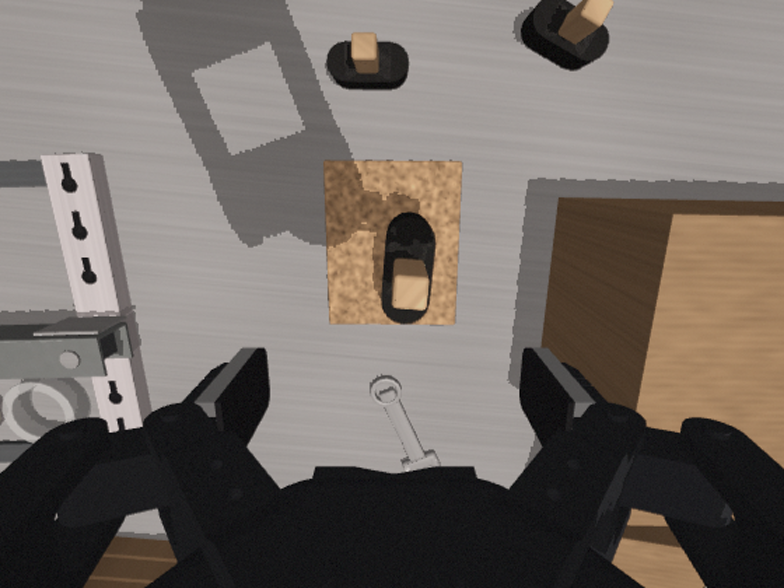

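The frame view (784x588) shows rivet heads at L (520,295) and R (268,302). The upright outer edges run L (539,99)→(521,413) and R (244,106)→(275,418). The mallet view shows the handle top face centred at (410,293), the head outline from (410,213) to (403,322), and pad corners at (324,161), (462,161), (456,325) and (330,324).

Run:
```python
from h import *
import pickle
F=pickle.load(open("fr.pkl","rb"));M=pickle.load(open("ma.pkl","rb"))
def g(P,u,v,z): return ray(P,(u/1.4,v/1.4),z)
a,b,c,d=[g(F,*p,20) for p in((539,99),(521,413),(244,106),(275,418))]
print("uprights",a,b,c,d)
yl,yr=np.arctan2(*(b-a)[1::-1]),np.arctan2(*(d-c)[1::-1]); e=(a-c)
print("yaws",yl,yr,np.arctan2(-e[0],e[1]),"width",np.linalg.norm(e),"len",np.linalg.norm(b-a))
yaw=(yl+yr)/2; X=np.array([np.cos(yaw),np.sin(yaw),0]);Y=np.array([-X[1],X[0],0])
o=((a+c)/2+140*X+(b+d)/2-170*X)/2; print("frame",o,yaw)
for n,p in dict(rivL=(520,295,60),rivR=(268,302,60),plL=(520,262,60),plR=(268,271,60)).items():
    w=g(F,*p);print(n,w,"in frame",(w-o)@X,(w-o)@Y)
pc=[g(M,*p,8) for p in((324,161),(462,161),(456,325),(330,324))];print("pad",np.mean(pc,0),[np.linalg.norm(pc[i]-pc[i-1]).round(1) for i in range(4)], np.arctan2(*((pc[2]+pc[3]-pc[0]-pc[1])[1::-1])))
for p in((410,293),(393,277),(429,277),(427,310),(393,309)): print("htop",g(M,*p,114))
for p in((411,212),(404,323),(384,270),(435,250)):print("head",g(M,*p,50))
```

```text
uprights [417.0283448   70.51850362  20.        ] [721.48268863 108.98353366  20.        ] [ 447.8380906  -183.94814776   20.        ] [ 753.00411012 -149.25194875   20.        ]
yaws 0.1256750280636978 0.11320999719940111 0.120489289684455 width 256.32502238583027 len 306.87457701030723
frame [569.94518024 -40.21189546  20.        ] 0.11944251263154945
rivL [583.01670524  71.55936243  60.        ] in frame 26.29691220766482 109.41732616299902
rivR [ 611.17195211 -148.06489724   60.        ] in frame 28.081415559161673 -111.99710179089138
plL [553.88166102  66.38458237  60.        ] in frame -3.2471713385604954 107.75110957391271
plR [ 583.09612668 -148.66016333   60.        ] in frame 0.13469308144086725 -109.24264759665229
pad [471.24189061 330.69721416   8.        ] [np.float64(148.4), np.float64(118.4), np.float64(149.5), np.float64(119.6)] 0.09732259826456237
htop [482.82334588 343.46771611 114.        ]
htop [472.98752056 331.11260761 114.        ]
htop [470.66534172 354.77426528 114.        ]
htop [493.56718819 356.16221182 114.        ]
htop [495.10154156 333.26869394 114.        ]
head [435.06041953 341.46408849  50.        ]
head [527.58454165 345.5909637   50.        ]
head [483.64480849 324.63665497  50.        ]
head [463.22131639 363.93179687  50.        ]
```

Run:
```python
from h import *
q=down(np.pi/2+0.07)
ungrasp(); r.reach([482,343.5,135],q)
r.move_linear([482,343.5,66],rate=80)
close_gripper(100); o=get_obs();print(o["finger_gap"],o["wrist_force"],o["clock"])
r.move_linear([482,343.5,180],rate=120)
r.dwell(0.3);o=get_obs();print(o["finger_gap"],o["wrist_force"],o["position"],o["clock"])
im=optics.read_camera("wrist")[:,:,::-1];cv2.imwrite("pics/held.png",cv2.resize(im,(784,588)))
```

```text
0.2714943158169416 [ 0.37851044 -1.55145671  3.47688723] 6.525
0.273560011609689 [-0.05806551  0.44573384 -3.23924121] [481.77120085 343.37691408 179.40648253] 7.925
```

View pics/held.png

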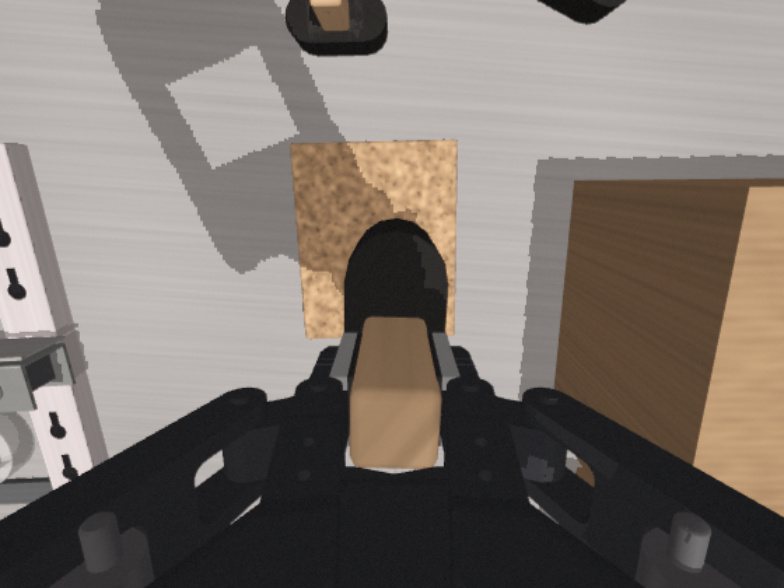

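Mallet held straight, and the force change matches its weight. Now a first touch and a moderate tap on the left end, which lags, then on the right.

```bash
cat > tap.py <<'E'
from h import *
O=np.array([569.9,-40.2]);yaw=0.1195;X=np.array([np.cos(yaw),np.sin(yaw)]);Y=np.array([-X[1],X[0]])
Q=down(np.pi/2+yaw);Z=82;off=46
def w(x,y,z=Z): p=O+(x-off)*X+y*Y; return [p[0],p[1],z]   # x = striking face in frame
def fx(): o=get_obs(); return (o["position"][:2]-O)@X+off
def F(): return -get_obs()["wrist_force"][:2]@X
def touch(y,x0):
    r.move_linear(w(x0,y),rate=150); r.dwell(.1); f0=F()
    hit=r.move_linear(w(x0+25,y),rate=12,f_stop=3); x=fx(); f=F()-f0
    print("touch",y,hit,"x",x.round(2),"F",f.round(2)); return x-f*.25,f0
def push(y,c,step,f0,fs=13.5):
    r.move_linear(w(c-1.5,y),rate=30)
    hit=r.move_linear(w(c+2.5+step,y),rate=9,f_stop=fs); r.dwell(.05); x=fx();f=F()-f0
    r.move_linear(w(c-6,y),rate=80); e=x-f*.25
    print("push",y,hit,"x",x.round(2),"F",f.round(2),"end",e.round(2),"t",get_obs()["clock"]); return e,hit,f
E
python3 - <<'E'
from tap import *
r.reach(w(-30,110,180),Q); r.move_linear(w(-30,110),rate=150)
c,f0=touch(110,-14); e,h,f=push(110,c,5,f0)
c,f0=touch(-110,-14); e,h,f=push(-110,c,5,f0)
E
```

```text
touch 110 True x 1.89 F -0.48
push 110 False x 5.08 F 7.72 end 3.15 t 13.4
touch -110 True x 3.69 F -0.07
push -110 False x 7.11 F 9.2 end 4.81 t 18.35
```

The arm is compliant: actual x lagged the command by about 4 mm. I'll push in small increments instead, logging force.

```bash
cat >> tap.py <<'E'
def push2(y,c,step,f0,fmax=13.,log=True):
    r.move_linear(w(c-1,y),rate=30); t=c; L=[]
    while 1:
        t+=1.5; hit=r.move_linear(w(t,y),rate=10,f_stop=4); x=fx();f=F()-f0; e=x-f*.25; L.append((round(t-c,1),round(x-c,2),round(f,1)))
        if f>fmax or e>c+step or t>c+25: break
    r.move_linear(w(c-4,y),rate=80)
    if log: print(L)
    print("push2",y,"F",f.round(2),"c",c.round(2),"end",e.round(2),"t",get_obs()["clock"]); return e,f
E
python3 - <<'E'
from tap import *
c,f0=touch(110,-6); print(f0); push2(110,c,3,f0)
E
```

```text
touch 110 True x 2.17 F -0.13
0.09458452546738964
[(np.float64(1.5), np.float64(0.82), np.float64(1.6)), (np.float64(3.0), np.float64(1.78), np.float64(4.0)), (np.float64(4.5), np.float64(2.48), np.float64(6.5)), (np.float64(6.0), np.float64(3.01), np.float64(7.5)), (np.float64(7.5), np.float64(3.49), np.float64(8.5)), (np.float64(9.0), np.float64(4.56), np.float64(9.7)), (np.float64(10.5), np.float64(5.88), np.float64(9.3))]
push2 110 F 9.3 c 2.2 end 5.76 t 23.8917
```

```bash
cat >> tap.py <<'E'
def push3(y,c,goal,fmax=13.,k=.36):
    r.move_linear(w(c-4,y),rate=170); r.dwell(.15); f0=F(); r.move_linear(w(c-.5,y),rate=25); t=c; L=[]
    while 1:
        t+=1.5; r.move_linear(w(t,y),rate=15,f_stop=5); x=fx();f=F()-f0; e=x-f*k; L.append((round(float(x),1),round(float(f),1)))
        if f>fmax or e>goal or t>c+27: break
    r.move_linear(w(e-4,y),rate=60)
    print(L,"\npush3",y,"f0",round(f0,2),"F",f.round(2),"c",c,"end",e.round(2),"t",get_obs()["clock"]); return e,f
E
python3 - <<'E'
from tap import *
push3(-110,3.7,9)
E
```

```text
[(4.6, 1.9), (5.6, 5.5), (6.3, 8.1), (6.9, 8.4), (7.9, 9.8), (9.3, 9.9), (10.6, 10.7), (12.0, 9.3), (13.5, 10.2)] 
push3 -110 f0 -0.05 F 10.19 c 3.7 end 9.79 t 28.4
```

Run:
```python
from tap import *
push3(110,4.7,14)
```

```text
[(5.3, 2.2), (6.2, 5.9), (6.8, 6.8), (7.3, 8.2), (8.1, 9.7), (9.2, 9.9), (10.5, 10.5), (11.8, 10.2), (13.2, 9.5), (14.7, 9.9), (16.2, 9.7), (17.7, 9.9)] 
push3 110 f0 -0.34 F 9.88 c 4.7 end 14.17 t 33.675
```

Run:
```python
from tap import *
push3(-110,9.8,19)
```

```text
[(10.7, 0.8), (11.7, 4.8), (12.4, 7.1), (13.1, 7.9), (14.0, 8.8), (15.3, 9.2), (16.7, 10.0), (18.1, 8.7), (18.9, 10.3), (19.5, 11.8), (20.2, 15.0)] 
push3 -110 f0 0.37 F 15.0 c 9.8 end 14.75 t 38.75
```

Right end reached its stop: force rose sharply with a lead of only about 1, so it isn't a jam. Now finish the left, then recheck the right.

Run:
```python
from tap import *
push3(110,14.2,22,fmax=12.6)
```

```text
[(14.9, 2.6), (15.8, 5.9), (16.4, 6.9), (16.9, 7.7), (17.5, 9.2), (18.6, 10.3), (19.1, 10.8), (19.7, 13.0)] 
push3 110 f0 -0.49 F 12.96 c 14.2 end 15.02 t 43.0667
```

Run:
```python
from tap import *
r.move_linear(w(-10,110),rate=150); r.move_linear(w(-15,115,140),rate=150)
q=down(np.pi/2+0.09)
r.reach([474,335,130],q); r.move_linear([474,335,72],rate=100); r.dwell(.1)
h=r.move_linear([474,335,61],rate=15,f_stop=4); o=get_obs(); print(h,o["position"],o["wrist_force"],o["clock"])
ungrasp(); r.move_linear([474,335,160],rate=110); r.move_linear([440,335,240],rate=200); o=get_obs(); print(o["finger_gap"],o["clock"])
im=optics.read_camera("wrist")[:,:,::-1]; im2=optics.read_camera("top")[:,:,::-1]
a=cv2.resize(im2[120:260,150:390],(800,467),interpolation=cv2.INTER_CUBIC)
cv2.imwrite("pics/end_w.png",cv2.resize(im,(784,588)));cv2.imwrite("pics/end_t.png",a)
```

```text
True [474.1165981  335.07310399  66.43318604] [ 0.71892101 -0.86177478  3.90074615] 46.2667
0.9942659791602302 48.4833
```

View pics/end_w.png

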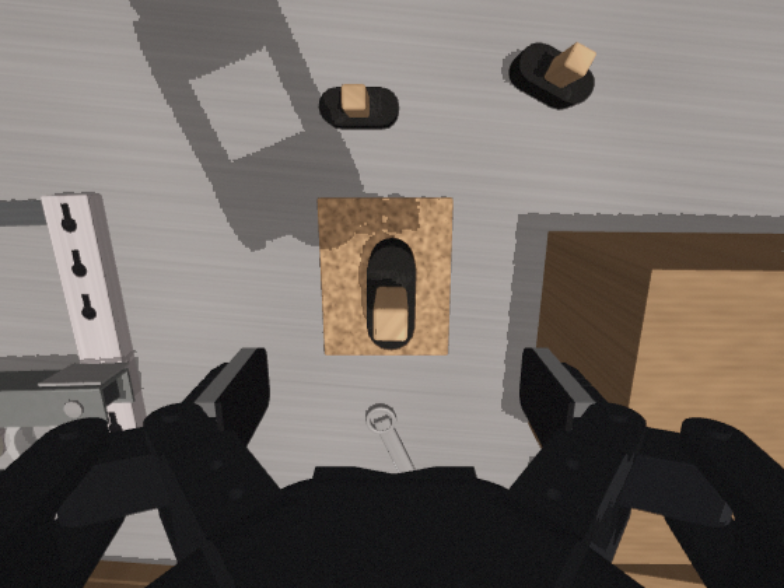

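View pics/end_t.png

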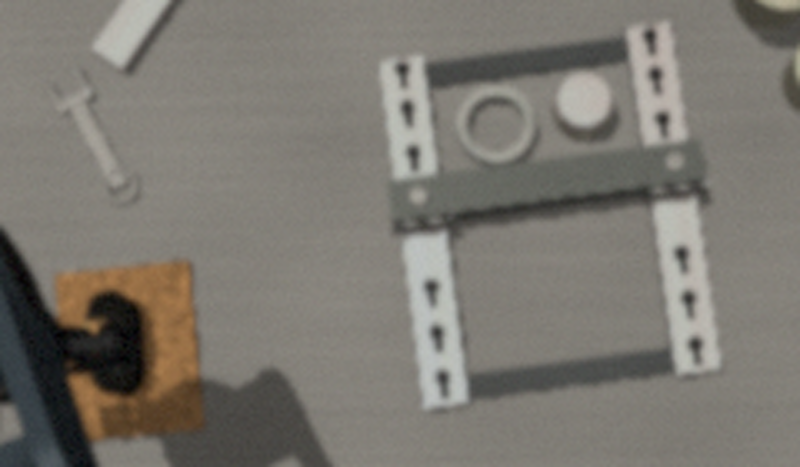

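The wrist picture shows the mallet upright on the pad, handle top at (391,325). The top crop shows the bar moved up the uprights, rivets at (418,195) and (675,160), with tape and tin in place.

Run:
```python
from tap import *
P=optics.camera_params("top")
g=lambda u,v,z:ray(P,(u/800*240+150,v/467*140+120),z)[:2]
a,b=g(418,195,60),g(675,160,60); print("bar yaw",np.arctan2(*(a-b)[[0,1]])*-1,a,b)
for s in(((382,62),(424,410)),((432,58),(468,403)),((628,28),(677,375)),((672,22),(720,370))):
    e=g(*s[0],20)-g(*s[1],20);print("upright",np.arctan2(e[1],e[0]))
for s in(((430,73),(628,50)),((470,383),(672,360))):
    e=g(*s[0],10)-g(*s[1],10);print("beam",np.arctan2(-e[0],e[1]))
W=optics.camera_params("wrist"); print("handle",ray(W,(391/1.4,325/1.4),114)[:2],"pad",np.mean([ray(W,(u/1.4,v/1.4),8)[:2] for u,v in((318,198),(453,198),(449,355),(325,355))],0))
```

```text
bar yaw 0.12097388251362635 [593.14058416  69.90263987] [ 619.73031553 -148.82138016]
upright 0.10888455281313171
upright 0.09016472249642407
upright 0.11422968682122583
upright 0.10850514538390417
beam 0.1005108219058336
beam 0.09954278305044703
handle [474.09430421 335.86664756] pad [469.97653764 330.17936579]
```

The contact forces settle it. The last face readings were within 0.5 mm of each other. Even on the top camera's different frame yaw the skew would be under the 6 mm jam, so both force rises were the slot ends. Handing in, with a free cross-check of left travel from the wrist pictures.

Run:
```python
from tap import *
import pickle
W=optics.camera_params("wrist");M=pickle.load(open("ma.pkl","rb"))
g=lambda P,u,v,z:ray(P,(u/1.4,v/1.4),z)[:2]
print("left travel",((g(W,73,409,60)-g(W,47,196,20))-(g(M,69,359,60)-g(M,43,156,20)))@X)
sign_off(); print(get_obs()["clock"])
```

```text
left travel 13.76906375157884
the job is handed in; nothing more can be done
the job is handed in; nothing more can be done
```

I picked up the largest mallet, the one on the cork pad, and tapped the ends of the crossbar alternately until each reached its slot end. I then stood the mallet back on its pad and handed the job in at about 48.5 s; no verdict was reported.

**Slot ends:** on the last tap at each end the force rose sharply above the roughly 10 N creep, to 15.0 N on the right and 13.0 N on the left. That is under the 18 N limit. The face readings at those stops agreed within 0.5 mm. Left travel was about 13 mm by touch and 13.8 mm by the wrist camera; right travel was about 11 mm by touch.

**Mallet:** it stands upright and released, with its handle about 7 mm from the pad's centre. The gripper is open and clear, and the tape and tin look unmoved in the last pictures.

**Checks that disagreed:**
- **Squareness:** a coarse top-camera reading put the bar about 0.02 rad (around 4 mm) off square to the uprights. I trusted the touch and force readings, because that view had also given an impossible 9 mm skew at the start. I took no second wrist view over the frame to settle it.
- **First two taps:** they moved the ends little because the arm gave way under load, so I pushed in small force-checked steps after that.

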